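# Spring clip onto a bicycle damper

## Robot

A 6-joint arm with a two-finger parallel gripper is mounted at the origin on the work surface. World frame = base frame: x ahead of the robot, y to its left, z up, the work surface at z = 0. Lengths are in mm, angles in degrees, forces in N, time in s.
With the tool pointing down it reaches from about 350 to 850 mm from the base axis. Payload 8.1 kg.
Tool frame: the origin (TCP) lies at the very end of the fingers, on their centre line; the grasp point (between the pads) lies r.tcp_to_grasp behind it (r.tcp_to_grasp is the distance from the TCP to the grasp point, in mm); z points along the fingers, y is the line along which they close (so a half turn about z gives the same grasp; the last joint's range is limited). The gripper opens to 85 mm and grips with 20 to 120 N. Pads are 22 mm wide; open, the fingers measure 114 mm over their backs; the gripper's body (76 mm by 85 mm) begins 54 mm behind the grasp point. The pads swing forward as they close: fully open they stand 13 mm farther back than shut.
Start: joints at [-4.893, 7.471, 85.268, -0, 87.261, -4.893], TCP at [600.004, 0.022, 231.292] pointing down, gripper open.
Joint ranges: [-169.43, 169.43], [-51.17, 129.36], [1.28, 143.12], [-76.62, 256.62], [0, 156.53], [-152.29, 152.29]. Speed limits (degrees/s): [136.94, 136.94, 159.86, 180, 180, 180].

## Interface

Orientations are given as [roll, pitch, yaw] about the fixed x, y, z axes, in that order (R = Rz(yaw) Ry(pitch) Rx(roll)).
In Python, from bench import r gives the robot as it stands.
- The arm moves only by the shell command python3 -m handwheel 'ROWS' [OPENING] [FORCE]. ROWS is JSON, a list of rows, each a list of 4 numbers: the shift along the tool's x, y, z in m, then the turn about the tool's z in degrees. A call has 1 to 10 rows; each row shifts and turns the commanded pose from where the row before left it, along the tool's axes as they then stand; what a row does not reach is not made up. A row lasts 1/10 s, in which the tool goes at most 50 mm and 8.59 degrees, less where a joint would pass 70% of its speed; a pose out of reach is approached as far as the arm can. A call is refused whole if a number of a shift passes 0.05 or a number of a turn 8.59, either way. A call with a gripper value outside its range is refused whole. OPENING is the finger opening in m, from 0 to 0.0854, set as the call begins (- or left out, the last holds). The fingers move at their own pace and stop on an object; FORCE is the grip in N (left out, the last holds). Time passes only in rows, so rows that do not move let the fingers close. It gives the time, the measured TCP pose, the force, the opening and the grip force at its end, in the units of the state.
- r.sense(): the state, without advancing time (a new reading comes with each control period).
- r.snapshot(name): name is "scene" or "side" or "wrist"; returns the picture (420x560x3 uint8, red, green, blue); there is no depth.
- r.camera_params(name): a dict with "fx", "fy", "cx", "cy" (pixels), "R" (3x3) and "t" (3): a world point X has camera coordinates R X + t; the wrist camera has in their place "mount" (4x4, takes a point from camera to tool coordinates, whose origin is the TCP and whose axes are the flange's). Camera axes: x right, y down, z forward; pixel columns grow to the right and rows downward; lengths in mm; the calibration is good to about 2 mm. A picture is of the moment at which its call begins: read the wrist's pose just before it. camera_params takes no time and is no camera call.
- r.hand_in(): hands the job in; it is judged then, once.
The state is a dict: "time": time; "joint_pos": joint angles; "qd": joint speeds; "joint_efforts": joint torques, N m; "tool_pos": TCP position; "tcp_rot": TCP orientation; "ft_force": force on the tool from outside, world axes, zero at the start; "wrist_torque": the same for the moment, N m; "finger_gap": finger opening in mm; "grip_force": force on a finger pad.
Only numpy, scipy, OpenCV 4.12 (cv2) and the standard library are available. Lean on these libraries where they do the work, as an engineer would, in place of code of your own. Each camera call takes 0.05 s, during which the arm holds its last target. There are 200 camera calls.

## Task

Take the spreading pliers off their foam block, put their tips between the ears of the spring clip on the pedestal and squeeze to spread it. Carry the spread clip on the pliers over the damper body, lower it to the wide spring seat, draw it back against the groove just above the seat and let it close, fully home. Then lay the pliers back on the foam block; do not touch the clip with the gripper or disturb the other loose things on the bench.

Things in the scene. Friction and masses are not known exactly. Their poses are not given: they have to be found in the camera images.
- pliers_grip (a point): Spreading pliers, loose, steel, 140 mm long, 120 g, flat on the foam block. Point midway between the two upright round black grips (13 mm diameter, 24 mm tall, 68 mm over their outsides at rest), half-way up them; x runs from handles to tips, z up. Grasp the grips from above, a finger outside each. Pivot at x 40 mm; the 12 mm thick body's underside is 6 mm below this point.
- plier_tips (a point): Midway between the undersides of the plier tips; x 115 mm, z -19 mm from the grip point. Each tip is an upright pin, 7 mm diameter, 10 mm long under the body, on a foot disc 12 mm wide, 3 mm thick, whose underside has this height. Pins at y = +-6 mm at rest. Rides on one jaw: true only at rest.
- plier_hinge (a joint): Squeeze of the pliers, rad: 0 at rest, sprung, 0.93 at the stop. 10 N starts it, about 18 N holds the stop with the clip on. Grips over outsides: 68 mm at rest, 26 mm at the stop, where the pins are at y = +-39 mm, again 115 mm ahead of the fingers (on the way they run about 3 mm further ahead). At 66 mm the pliers can be carried with the tips still together.
- clip_center (a point): Spring clip, loose, steel, 6 mm thick, 40 g, flat on the black pedestal (round head 52 mm wide, top 70 mm above the bench). Centre of its round part (inner radius 19.5 mm, outer 27 mm), half-way up; x points to its open side with the ears (roughly towards the robot), z up. Two rigid halves, hinged at the back at x -24.5 mm, sprung shut.
- clip_ears (a point): Midway between the clip's ears, half-way up, 44 mm from its centre. The ears' inner sides are 37 mm apart, each with a V notch 14 mm wide centred here. Lower the closed tips here (or 3 mm nearer the handles), pliers pointing at the clip's centre, foot tops 2 mm under the clip, then squeeze to the stop: the pins enter the notches, spread the ears, draw the clip to the pliers; the feet carry it.
- clip_hinge (a joint): Spread of the clip, rad: 0 closed, about 0.56 with the pliers at their stop. It then clears the damper by 3 to 4 mm all round if the damper's axis lies 26 mm beyond the pins along the pliers, away from the handles; its hinged back is 60 mm beyond the pins.
- groove (a point): Damper body, fixed upright in a 90 mm square clamp; greased dark steel, 44 mm in diameter above the groove, coned at the top, which is 29 mm above this point. Point on its axis at mid-height of the clip groove (36 mm diameter, 14 mm high, straight above the spring seat), z up. Home, the closed clip lies in it on the seat, its middle 4 mm below this point.
- seat_top (a point): On the damper's axis, on top of its wide spring seat, a level fixed disc 108 mm in diameter, 7 mm below the groove's middle. Stand the plier feet lightly on it: the clip is then level with the groove. Raise 1 mm, draw the pliers back about 12 mm, handles first, until the back of the clip touches the groove, and only then let the grips open to 66 mm; then lift straight up.
- foam_top (a point): Centre of the top of the fixed black foam block, 80 x 55 mm, 40 mm high, x along its 80 mm side, under the pliers. The pliers lie along its x with the pivot about 18 mm behind (-x of) this point, so that the grips overhang behind it and the tips in front.
- jar: Bystander, leave alone: grey jar, 70 mm wide, 70 mm tall; origin at its underside's centre.
- bowl: Bystander, leave alone: blue bowl, 120 mm wide, 50 mm tall; origin at its underside's centre.
- bushing: Bystander, leave alone: black bushing, 48 mm wide, 18 mm tall, lying among the work; origin at its underside's centre.
- spare_body: Bystander, leave alone: spare dark damper body, 50 mm wide, 115 mm tall, standing loose, no spring seat and no groove; origin at its underside's centre.
- screwdriver: Bystander, leave alone: screwdriver, 180 mm long; origin at its underside's centre.
- wrench: Bystander, leave alone: wrench, 180 mm long; origin at its underside's centre.
- seal_big: Bystander, leave alone: black seal ring, 72 mm wide, 6 mm thick; origin at its underside's centre.
Things that resemble listed ones, but are neither listed nor needed, are in the scene too. Of the things shaped like the part that bears pliers_grip, the bare steel one is meant.

How it is judged (in metres and radians):
On the way, in this order (a step that is already met when the one before it is completed fails the run):
1. the clip is carried spread on the plier tips, clear above the pedestal (value of joint clip_hinge above 0.4 rad and height (world z) of clip_center above 0.095 m and contact force between pliers and clip above 0.3 N), for 0.2 s.
2. the clip is closed in the damper's groove (value of joint clip_hinge below 0.06 rad and horizontal distance between clip_center and groove below 0.005 m and z of clip_center in the frame of groove between -0.006 and 0.006 m), for 0.2 s.
At the end, for the whole second after the job is handed in: The clip lies closed in the damper's groove (hinge under 0.06 rad, centre within 5 mm of the axis and 6 mm of the groove's mid-height, level within 0.15 rad), and the pliers lie flat on the foam block (grip point within 90 mm of its centre), all at rest and released (all of step 2 and angle between clip_center's own z axis and vertical below 0.15 rad and horizontal distance between pliers_grip and foam_top below 0.09 m and z of pliers_grip in the frame of foam_top between 0 and 0.015 m and angle between pliers_grip's own z axis and vertical below 0.12 rad and contact force between pliers and foam above 0.5 N and linear speed of each of pliers, clip below 0.02 m/s); the robot touches nothing.
It fails at once if the gripper's fingers press on the clip (contact force between the fingers and clip above 1 N).
It fails at once if a bystander is pushed more than 30 mm or knocked over (distance of any of jar, bowl, bushing, spare_body, screwdriver, wrench, seal_big from where it was at the start of the episode above 0.03 m).
It also fails if it takes over 67 s, if anything falls off the work surface, if the arm or the gripper's body presses on something with over 40 N, if the wrist force passes 120 N, or if a joint passes its speed limit or range.

## Working session

There is one attempt and no reset: what is moved stays moved. The work goes in short steps, Python scripts to look and compute and a shell command to move; the robot and the scene stay as the last step left them, time stands still between calls to the robot, and variables do not carry over. Pictures are saved under pics/ and viewed, at most 10 in all, crops included, and the job is handed in when it is done.

```bash
mkdir -p pics
python3 - <<'E'
from bench import r
import cv2, json
for n in ("scene","side","wrist"):
    im=r.snapshot(n)[:,:,::-1]; cv2.imwrite(f"pics/{n}0.png",im)
    p=r.camera_params(n); print(n,{k:(v.tolist() if hasattr(v,'tolist') else v) for k,v in p.items()})
s=r.sense(); print(s['tool_pos'],s['tcp_rot'],r.tcp_to_grasp,s['time'],s['finger_gap'])
E
```

```text
scene {'fx': 516.0024415117817, 'fy': 516.0024415117817, 'cx': 281.6926395785396, 'cy': 203.1661722489525, 'R': [[0.4189562652979166, 0.9079560699770177, 0.009561524957358092], [0.5513499470069088, -0.2460133228958391, -0.7971766936465382], [-0.7214491553138728, 0.33925391663123966, -0.6036703540404011]], 't': [-172.38530307311558, -186.91315768848426, 1621.210858004762]}
side {'fx': 483.84216537478585, 'fy': 483.84216537478585, 'cx': 265.4555527169202, 'cy': 211.33730261058435, 'R': [[0.8371817824206649, -0.5469230177322355, -0.0013696195176638002], [-0.2690998990856855, -0.4097318104589533, -0.8716106285550345], [0.47614273857219774, 0.7300651040644888, -0.4901969362738558]], 't': [-379.52462214852943, 205.58424263502073, 1001.5932733222575]}
wrist {'fx': 376.90227530566693, 'fy': 376.90227530566693, 'cx': 280.71196156630117, 'cy': 204.2979700346876, 'mount': [[-0.0005985554996305915, -0.955848886448504, -0.29385804056800474, 75.33095351723674], [0.9999993557852708, -0.0002887174805193208, -0.001097757376848363, -0.6656007812851916], [0.0009644482131479919, -0.29385850832904226, 0.9558484434900089, -142.00138624382856], [0.0, 0.0, 0.0, 1.0]]}
[5.99560078e+02 4.52488793e-02 2.30460240e+02] [-1.79916099e+02 -5.66849851e-03  9.00004967e+01] 18.700000000000003 0.15 85.48386319821202
```

View pics/scene0.png

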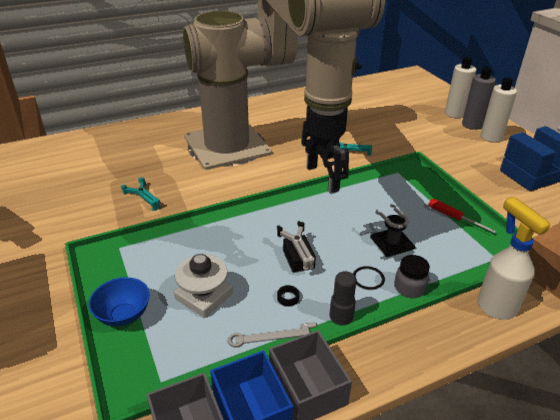

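View pics/side0.png

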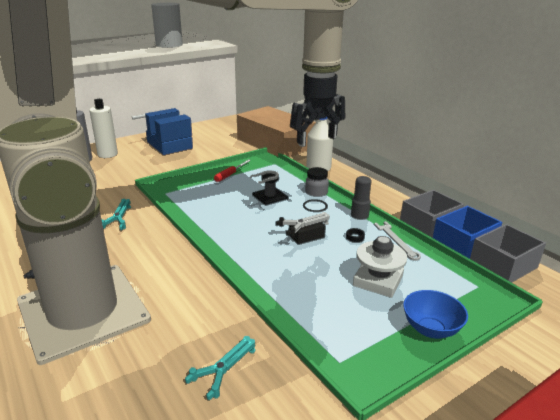

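The scene view shows three plier-like things: the bare steel pair on the black foam at (298,245), and teal pairs at (142,193) and (352,148). The steel pair fits the description. The clip is on its pedestal at (393,220) and the damper with its seat is at (203,272). The spare body is at (343,297), the bushing at (288,295) and the seal at (368,278). I'll confirm with one mosaic of enlarged crops.

Run:
```python
import cv2, numpy as np
a=cv2.imread('pics/scene0.png');b=cv2.imread('pics/side0.png');w=cv2.imread('pics/wrist0.png')
c=lambda im,x,y,dx=80,dy=60:cv2.resize(im[y:y+dy,x:x+dx],(400,300),interpolation=cv2.INTER_CUBIC)
m=np.vstack([np.hstack([c(a,260,213),c(a,355,195)]),np.hstack([c(b,260,190),cv2.resize(w,(400,300))])])
cv2.imwrite('pics/mos0.png',m)
```

```text
(no output)
```

View pics/mos0.png

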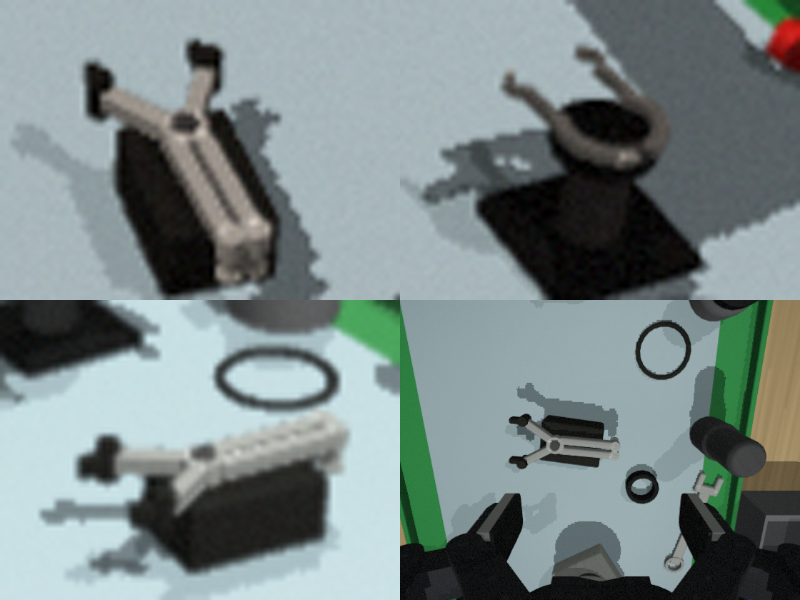

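The mosaic confirms the bare steel pliers on the foam, with tips roughly +x. In the wrist view the grips are near (167,168) and (164,227) and the tips near (301,206). The clip's ears point towards the robot (scene about (376,212) and (393,205)), with the ring centre near (396,220).

```bash
cat > h.py <<'E'
from bench import r
import numpy as np, cv2
from scipy.spatial.transform import Rotation as Ro
def cam(n,pos=None,rot=None):
    p=r.camera_params(n); K=(p['fx'],p['fy'],p['cx'],p['cy'])
    if n!='wrist': R=np.array(p['R']); return K,R,-R.T@np.array(p['t'])
    M=np.array(p['mount']); T=Ro.from_euler('xyz',rot,degrees=True).as_matrix()
    return K,(T@M[:3,:3]).T,T@M[:3,3]+np.array(pos)
def ray(c,uv):
    K,R,o=c; d=R.T@np.array([(uv[0]-K[2])/K[0],(uv[1]-K[3])/K[1],1]); return o,d/np.linalg.norm(d)
def onz(c,uv,z):
    o,d=ray(c,uv); return o+d*(z-o[2])/d[2]
def tri(c1,u1,c2,u2):
    (a,d),(b,e)=ray(c1,u1),ray(c2,u2)
    s=np.linalg.lstsq(np.c_[d,-e],b-a,rcond=None)[0]; p,q=a+s[0]*d,b+s[1]*e
    return (p+q)/2,np.linalg.norm(p-q)
def proj(c,X):
    K,R,o=c; x=R@(np.array(X)-o); return x[0]/x[2]*K[0]+K[2],x[1]/x[2]*K[1]+K[3]
def shot(name):
    s=r.sense(); im=r.snapshot('wrist')[:,:,::-1].copy(); cv2.imwrite(f'pics/{name}.png',im)
    return im,cam('wrist',s['tool_pos'],s['tcp_rot']),s
E
python3 - <<'E'
from h import *
np.set_printoptions(precision=1,suppress=True)
w=cam('wrist',[600,0,231.3],[180,0,90]); s=cam('scene'); d=cam('side')
print('grips',onz(w,(167,168),58),onz(w,(164,227),58),'tips',onz(w,(301,206),52), 'bush',onz(w,(337,262),18))
print('clip',onz(s,(396.4,220),73),onz(d,(270,177),73))
print('ears',onz(s,(376,212),73),onz(s,(393,205),73))
print('seat',tri(s,(202,275),d,(382,256)), 'top',tri(s,(201,262),d,(383,244)))
print('spare',onz(s,(342,315),0),'jar',onz(s,(411,285),0),'bowl',onz(s,(120,315),0))
im=cv2.imread('pics/wrist0.png'); m=(im.max(2)<60).astype(np.uint8)
n,l,st,c=cv2.connectedComponentsWithStats(m[:300]); print([(st[i].tolist(),c[i].round(1).tolist()) for i in range(1,n) if st[i][4]>60])
E
```

```text
grips [502.3  10.7  58. ] [494.9 -42.8  58. ] tips [617.1 -25.   52. ] bush [657.1 -96.4  18. ]
clip [607.4 204.7  73. ] [596.9 195.7  73. ]
ears [562.1 177.7  73. ] [555.6 230.8  73. ]
seat (array([ 586.3, -262.8,   66. ]), np.float64(1.2227505953626436)) top (array([ 583.5, -262. ,   98.9]), np.float64(1.2714863250652981))
spare [752.  -19.1  -0. ] jar [740.5 163.5   0. ] bowl [ 562.9 -438.     0. ]
[([405, 0, 34, 29, 457], [420.1, 12.4]), ([406, 0, 108, 300, 6628], [461.9, 156.0]), ([330, 30, 77, 81, 1402], [369.2, 68.9]), ([153, 159, 31, 19, 345], [168.5, 167.8]), ([198, 161, 88, 35, 2124], [242.2, 178.1]), ([196, 194, 9, 14, 77], [199.6, 201.0]), ([230, 203, 51, 6, 64], [255.0, 205.6]), ([196, 215, 83, 19, 871], [241.7, 223.4]), ([153, 217, 26, 19, 310], [166.3, 225.8]), ([0, 229, 17, 71, 470], [5.9, 271.2]), ([316, 238, 46, 47, 1134], [338.5, 261.5]), ([473, 267, 87, 33, 2790], [517.2, 283.2]), ([142, 271, 29, 29, 546], [159.0, 287.9]), ([392, 271, 29, 29, 530], [402.6, 288.0]), ([116, 284, 22, 16, 157], [125.9, 292.2]), ([425, 284, 22, 16, 160], [435.7, 292.4])]
```

```bash
python3 -m handwheel '[[-0.008,-0.05,0,8.59],[-0.008,-0.048,0,0],[0,0,0,8.59],[0,0,0,8.59],[0,0,0,8.59],[0,0,0,8.59],[0,0,0,8.59],[0,0,0,8.59],[0,0,0,8.59],[0,0,0,8.59]]' 0.0854; python3 -m handwheel '[[0,0,0,8.59],[0,0,0,8.59],[0,0,0,0],[0,0,0,0]]'
python3 - <<'E'
from h import *
im,c,s=shot('w1'); print(s['tool_pos'],s['tcp_rot'])
E
```

```text
time: 1.15
tool_pos: [501.7, -8.6, 231.0]
tcp_rot: [-180.0, 0.0, 12.3]
ft_force: [0.4, -0.4, -0.4]
finger_gap: 85.6
grip_force: 0.0
time: 1.55
tool_pos: [501.8, -8.6, 231.1]
tcp_rot: [-180.0, 0.0, -4.2]
ft_force: [-0.0, 0.7, 0.7]
finger_gap: 85.2
grip_force: 0.0
[501.84098545  -8.60248203 231.09445504] [-1.79999112e+02  2.13701232e-02 -4.22467738e+00]
```

View pics/w1.png

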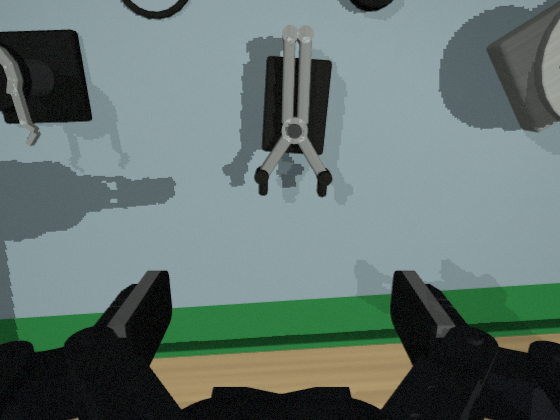

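The view shows the pliers with tips at (291,33)/(306,33), the pivot at (294,131) and grip tops near (262,187)/(323,187). The foam block is at u 264–330, the clip's near ear at (32,135), and the damper is cut off at the right edge.

Run:
```python
from h import *
np.set_printoptions(precision=1,suppress=True)
im=cv2.imread('pics/w1.png'); c=cam('wrist',[501.84,-8.6,231.1],[180,0,-4.225])
m=(im.max(2)<60).astype(np.uint8)
n,l,st,ce=cv2.connectedComponentsWithStats(m)
G=[]
for i in range(1,n):
    x,y,w,h,a=st[i]
    if y>150 and y<200 and 250<x<335 and a>60: print(st[i],ce[i]); G.append(ce[i])
g=[onz(c,u,46+3) for u in sorted(map(tuple,G))]; print(g,np.linalg.norm(g[0]-g[1]))
t=[onz(c,u,58) for u in ((262,187),(323,187))]; print('tops',t,np.linalg.norm(t[0]-t[1]))
tp=onz(c,(298.5,33),52); pv=onz(c,(294,131),52); mid=(g[0]+g[1])/2
print('tip',tp,'pivot',pv,'mid',mid,'yaw',np.degrees(np.arctan2(*(tp-pv)[1::-1])),np.degrees(np.arctan2(*(tp-mid)[1::-1])),np.linalg.norm((tp-pv)[:2]),np.linalg.norm((pv-mid)[:2]))
```

```text
[255 167  14  28 263] [261.8 180.5]
[317 169  15  28 270] [323.2 181.9]
[array([499.4,   8.7,  49. ]), array([494.1, -45.3,  49. ])] 54.27549956005009
tops [array([495.8,   8.4,  58. ]), array([491.9, -44.1,  58. ])] 52.62384030170091
tip [615.9 -30.7  52. ] pivot [540.7 -22.4  52. ] mid [496.8 -18.3  49. ] yaw -6.3279322487802245 -5.936810039516208 75.70426435266683 44.08149461157959
```

```bash
python3 -m handwheel '[[-0.001,0.0095,0.0,1.8],[0,0,0.05,0],[0,0,0.05,0],[0,0,0.05,0],[0,0,0.02,0],[0,0,0.02,0],[0,0,0.02,0],[0,0,0,0],[0,0,0,0]]'
python3 -m handwheel '[[0,0,0,0],[0,0,0,0],[0,0,0,0],[0,0,0,0],[0,0,0,0],[0,0,0,0]]' 0.066 20
python3 - <<'E'
from h import *
im,c,s=shot('w2'); print(s['tool_pos'],s['tcp_rot'])
E
```

```text
time: 2.5
tool_pos: [500.0, -18.4, 21.4]
tcp_rot: [180.0, 0.1, -6.3]
ft_force: [-0.2, 0.0, 0.3]
finger_gap: 85.5
grip_force: 0.0
time: 3.1
tool_pos: [501.4, -18.4, 23.0]
tcp_rot: [180.0, -0.1, -6.3]
ft_force: [-2.5, -1.3, 5.5]
finger_gap: 66.3
grip_force: 11.6
[501.36756349 -18.39158799  22.98068897] [ 1.79974175e+02 -1.38806520e-01 -6.28020540e+00]
```

View pics/w2.png

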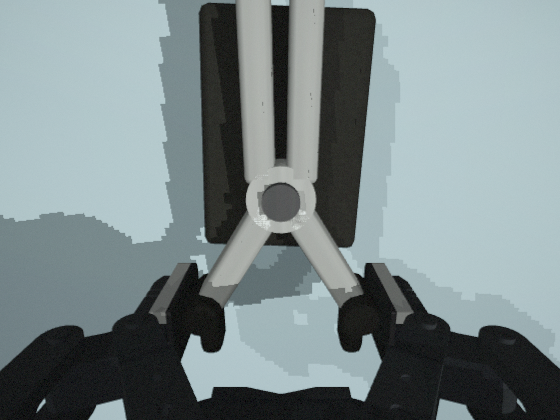

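The pliers are between the pads, with the pivot at (281,202) and foam top corners at (201,4), (375,12), (207,243) and (353,246). Next I compute the grip offset in the tool frame.

```bash
python3 - <<'E'
from h import *
np.set_printoptions(precision=1,suppress=True)
c=cam('wrist',[501.37,-18.39,22.98],[180,-.14,-6.28])
pv=onz(c,(281,202),52); print('pivot',pv, Ro.from_euler('z',6.28,degrees=True).apply(pv-[501.37,-18.39,0]))
F=np.array([onz(c,u,40) for u in ((203,4),(374,12),(207,243),(353,246))]); print(F,F.mean(0))
E
python3 -m handwheel '[[0,0,-0.01,0],[0,0,-0.02,0],[0,0,-0.05,0],[0,0,-0.05,0],[0,0,-0.05,0],[0,0,0,0],[0,0,0,0],[0,0,0,0]]'
python3 - <<'E'
from h import *
im,c,s=shot('w3'); print(s['tool_pos'],s['tcp_rot'])
cv2.imwrite('pics/side3.png',r.snapshot('side')[:,:,::-1])
E
```

```text
pivot [541.2 -22.6  52. ] [40.1  0.2 52. ]
[[601.6  -5.8  40. ]
 [593.8 -56.5  40. ]
 [525.3   5.9  40. ]
 [518.4 -46.1  40. ]] [559.8 -25.6  40. ]
time: 3.95
tool_pos: [499.4, -17.9, 200.3]
tcp_rot: [-180.0, 0.1, -6.3]
ft_force: [0.0, 0.5, -1.3]
finger_gap: 66.0
grip_force: 9.9
[499.43297743 -17.88452534 200.32490744] [-1.79996708e+02  9.22456959e-02 -6.28715604e+00]
```

View pics/w3.png

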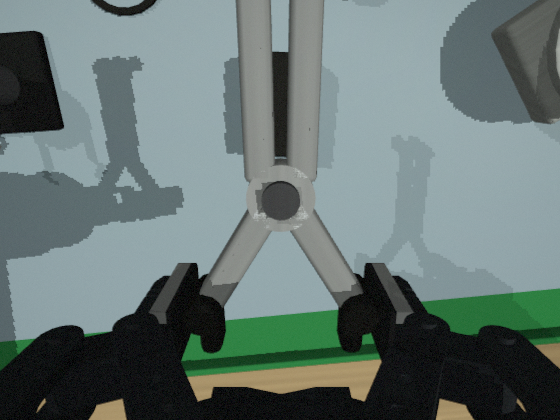

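The pliers are held level; the pivot is at (281,200), unchanged from the previous view. I'll test-squeeze in the air to see how the pad swing shifts the pliers' height.

```bash
python3 -m handwheel '[[0,0,0,0],[0,0,0,0],[0,0,0,0],[0,0,0,0],[0,0,0,0],[0,0,0,0],[0,0,0,0],[0,0,0,0],[0,0,0,0],[0,0,0,0]]' 0.026 40
python3 - <<'E'
from h import *
im,c,s=shot('w4')
E
python3 -m handwheel '[[0,0,0,0],[0,0,0,0],[0,0,0,0],[0,0,0,0],[0,0,0,0],[0,0,0,0],[0,0,0,0],[0,0,0,0]]' 0.066 20
python3 - <<'E'
from h import *
np.set_printoptions(precision=1,suppress=True)
im,c,s=shot('w5')
P=[]
for f in ('w2','w3','w4','w5'):
    g=cv2.cvtColor(cv2.imread(f'pics/{f}.png'),cv2.COLOR_BGR2GRAY)
    m=(g<110).astype(np.uint8)[120:300,200:360]; n,l,st,ce=cv2.connectedComponentsWithStats(m)
    for i in range(1,n):
        x,y,w,h,a=st[i]
        if 500<a<2500 and abs(w-h)<12 and 60<ce[i][0]<100: print(f,st[i],ce[i]+[200,120])
print(s['tool_pos'])
c0=cam('wrist',[0,0,0],[0,0,0])
for dz in (0,3,5,7,9): print(dz,proj(c0,[40,0,-29+dz]),proj(c0,[40,7,-29+dz]))
E
```

```text
time: 5.05
tool_pos: [500.2, -18.0, 201.3]
tcp_rot: [-180.0, 0.0, -6.3]
ft_force: [-0.1, -0.0, -1.0]
finger_gap: 26.2
grip_force: 10.3
time: 5.9
tool_pos: [500.2, -18.0, 201.3]
tcp_rot: [180.0, 0.0, -6.3]
ft_force: [-0.1, 0.0, -2.1]
finger_gap: 65.8
grip_force: 9.9
w2 [  61   63   39   39 1209] [280.2 201.5]
w3 [  56   61   44   40 1388] [278.1 199.8]
w4 [  56   24   43   39 1284] [277.5 162.9]
w5 [  58   61   42   39 1317] [278.9 200.2]
[500.2 -18.  201.3]
0 (np.float64(281.641427571127), np.float64(202.50705682028018)) (np.float64(303.984636659555), np.float64(202.49317373017055))
3 (np.float64(281.6178231272407), np.float64(199.794364638442)) (np.float64(303.4314442308169), np.float64(199.7808081885281))
5 (np.float64(281.60269880752975), np.float64(198.05623329194637)) (np.float64(303.0769915312931), np.float64(198.04288619540978))
7 (np.float64(281.58803782172083), np.float64(196.371349641503)) (np.float64(302.7333975082358), np.float64(196.35820553088783))
9 (np.float64(281.57381919965655), np.float64(194.73730373488993)) (np.float64(302.4001707053805), np.float64(194.72435652887214))
```

Run:
```python
from h import *
c0=cam('wrist',[0,0,0],[0,0,0])
for x in (47,48,49): print(x,[round(proj(c0,[x,0,-29+dz])[1],1) for dz in (0,2,4,6,8)])
for f in ('w3','w4'):
    g=cv2.cvtColor(cv2.imread(f'pics/{f}.png'),cv2.COLOR_BGR2GRAY)
    cc=cv2.HoughCircles(g[100:280,180:400],cv2.HOUGH_GRADIENT,2,200,param1=100,param2=30,minRadius=12,maxRadius=45); print(f,cc)
    m=(g>135).astype(np.uint8); v=200 if f=='w3' else 163
    print(np.where(m[v,200:360])[0][[0,-1]]+200)
```

```text
47 [np.float64(180.7), np.float64(179.2), np.float64(177.8), np.float64(176.4), np.float64(175.0)]
48 [np.float64(177.6), np.float64(176.1), np.float64(174.7), np.float64(173.3), np.float64(172.0)]
49 [np.float64(174.4), np.float64(173.0), np.float64(171.6), np.float64(170.3), np.float64(169.0)]
w3 [[[119.  169.   43.8]]]
[200 359]
w4 [[[99.  63.  19.2]]]
[200 359]
```

View pics/w4.png

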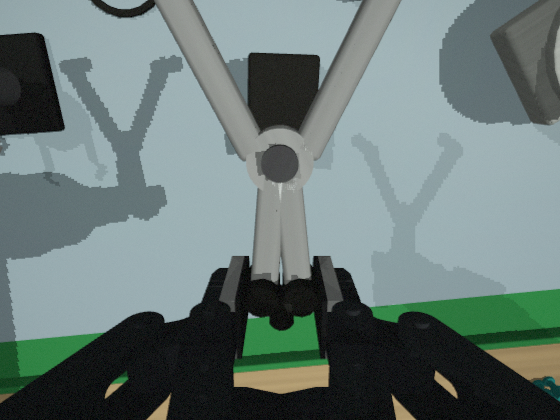

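The squeezed pliers' pads sit at row 256 (263 at 66 mm opening), so the pliers sink about 6.4 mm during the squeeze, which I'll compensate for. Next come side-offset looks at the damper and then the clip.

```bash
python3 -m handwheel '[[0.01,0.045,0,0],[0.01,0.045,0,0],[0.01,0.04,0,0],[0,0,0,0],[0,0,0,0],[0,0,0,0]]'
python3 - <<'E'
from h import *
im,c,s=shot('d1'); print(s['tool_pos'],s['tcp_rot'])
E
python3 -m handwheel '[[0,-0.05,0,0],[0,-0.05,0,0],[0,-0.05,0,0],[0,-0.05,0,0],[0,-0.035,0,0],[-0.02,0,0,0],[0,0,0,0],[0,0,0,0],[0,0,0,0]]'
python3 - <<'E'
from h import *
im,c,s=shot('c1'); print(s['tool_pos'],s['tcp_rot'])
d=cv2.imread('pics/d1.png')
m=np.hstack([cv2.resize(d[:,280:],(400,600)),cv2.resize(im[:,:280],(400,600))]); cv2.imwrite('pics/mos1.png',m)
E
```

```text
time: 6.55
tool_pos: [515.7, -149.8, 201.1]
tcp_rot: [-180.0, 0.0, -6.3]
ft_force: [-0.0, -0.2, -1.4]
finger_gap: 65.9
grip_force: 10.0
[ 515.68544505 -149.77078266  201.12925686] [-1.79965806e+02  2.49063255e-02 -6.27492719e+00]
time: 7.5
tool_pos: [521.9, 85.3, 201.6]
tcp_rot: [-180.0, -0.0, -6.3]
ft_force: [-0.0, -0.4, -1.0]
finger_gap: 66.3
grip_force: 10.0
[521.92691694  85.33812441 201.60659875] [-1.79996483e+02 -4.56390041e-02 -6.27483889e+00]
```

View pics/mos1.png

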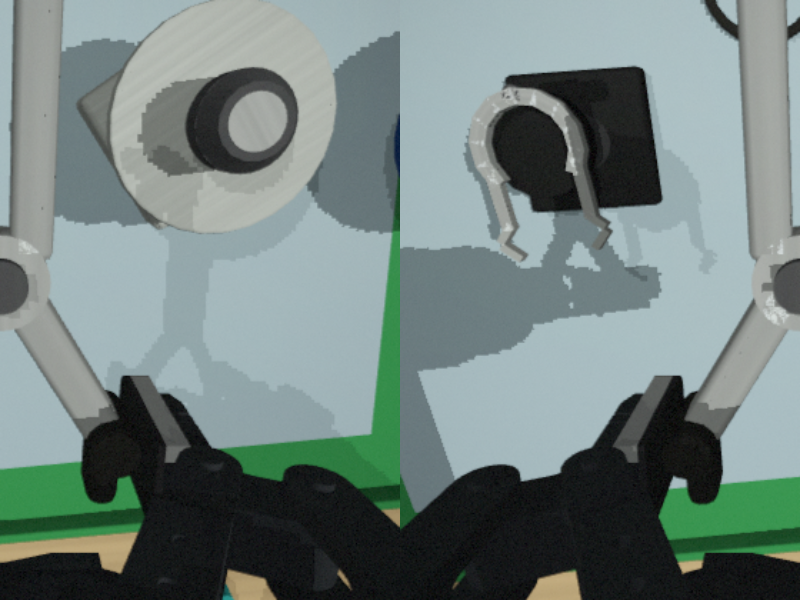

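In d1, the damper's seat ellipse is centred near (436,82) and its light top face near (460,85). In c1, the clip ring is centred near (92,105), with ears near (85,172) and (142,160). I now extract contours and project them.

```bash
cat > m.py <<'E'
from h import *
from scipy.optimize import least_squares
np.set_printoptions(precision=1,suppress=True)
d=cv2.imread('pics/d1.png'); cd=cam('wrist',[515.69,-149.77,201.13],[180,.025,-6.275])
h=cv2.cvtColor(d,cv2.COLOR_BGR2HSV); hb=d[:,:,0].astype(int)-d[:,:,2]
m=((hb<6)&(h[:,:,2]>130)).astype(np.uint8); m[:,:330]=0
m=cv2.morphologyEx(m,cv2.MORPH_OPEN,np.ones((3,3)))
n,l,st,ce=cv2.connectedComponentsWithStats(m)
big=[i for i in range(1,n) if st[i][4]>300 and st[i][1]<170]
for i in big: print('damper blob',st[i],ce[i])
def circ(P,r=None):
    f=lambda p:np.hypot(P[:,0]-p[0],P[:,1]-p[1])-(r or p[2])
    q=least_squares(f,[*P.mean(0)[:2],30],loss='soft_l1',f_scale=1.); return q.x,np.abs(f(q.x)).mean()
for i in big:
    k=(l==i).astype(np.uint8); P=cv2.convexHull(max(cv2.findContours(k,0,1)[0],key=cv2.contourArea))[:,0]
    P=P[P[:,1]>1]
    for z in (66,70,102): print(z,circ(np.array([onz(cd,p,z) for p in P.astype(float)])))
c1=cam('wrist',[521.93,85.34,201.61],[180,-.046,-6.275]); im=cv2.imread('pics/c1.png')
hb=im[:,:,0].astype(int)-im[:,:,2]; g=im.max(2)
m=((hb<6)&(g>110)).astype(np.uint8); m[:,220:]=0; m[210:]=0
n,l,st,ce=cv2.connectedComponentsWithStats(m); i=1+st[1:,4].argmax(); print('clip',st[i],ce[i])
k=(l==i).astype(np.uint8); P=cv2.findContours(k,0,1)[0]; P=max(P,key=len)[:,0].astype(float)
W=np.array([onz(c1,p,76)[:2] for p in P])
c=np.array(onz(c1,(92,105),76)[:2]); print('seed',c)
rr=np.hypot(*(W-c).T); print('outer',circ(W[(rr>22)&(rr<32)&(W[:,0]>c[0])]),'inner',circ(W[(rr<22)]))
for p in ((85,172),(142,160)): print('ear',onz(c1,p,76))
np.save('clipW.npy',W)
cv2.imwrite('pics/mask.png',k*255)
E
python3 m.py
```

```text
damper blob [  357     0   158   163 13598] [436.2  77.7]
damper blob [ 440   64   41   42 1367] [459.9  84.5]
66 (array([ 579.4, -265.4,   54.9]), np.float64(0.16267132353048197))
70 (array([ 579.6, -263.9,   54.1]), np.float64(0.16044188991975925))
102 (array([ 580.7, -251.4,   47.8]), np.float64(0.14258678481002296))
66 (array([ 577.8, -282.7,   14.2]), np.float64(0.08410482632195126))
70 (array([ 578. , -280.9,   14. ]), np.float64(0.08289110072956893))
102 (array([ 579.3, -266.4,   12.4]), np.float64(0.07318076808462104))
clip [  48   61   80  122 2311] [ 80.6 103.3]
seed [599.1 207.6]
outer (array([601.1, 209.6,  26.4]), np.float64(1.0405071719525165)) inner (array([600.8, 208.7,  19.2]), np.float64(0.7915348107408626))
ear [553.7 224.6  76. ]
ear [557.8 181.7  76. ]
```

```bash
cat > m2.py <<'E'
from m import *
k=((hb<14)&(g>85)).astype(np.uint8)
for v in range(120,188,4):
    u=np.where(k[v,:165])[0]; b=np.split(u,np.where(np.diff(u)>1)[0]+1); print(v,[(int(x[0]),int(x[-1])) for x in b if len(x)>2])
x=cv2.resize(im[50:200,30:170],(560,600),interpolation=cv2.INTER_CUBIC); cv2.imwrite('pics/clipcrop.png',x)
E
python3 m2.py | tail -17
```

```text
120 [(55, 72), (118, 128)]
124 [(58, 75), (122, 129)]
128 [(61, 73), (123, 130)]
132 [(62, 75), (124, 131)]
136 [(63, 75), (125, 132)]
140 [(64, 77), (126, 133)]
144 [(66, 78), (127, 134)]
148 [(67, 79), (128, 136)]
152 [(68, 80), (129, 138)]
156 [(69, 82), (135, 144)]
160 [(71, 81)]
164 [(69, 79), (139, 145)]
168 [(68, 77), (136, 144)]
172 [(71, 81), (134, 140)]
176 [(72, 87)]
180 [(78, 87)]
184 []
```

View pics/clipcrop.png

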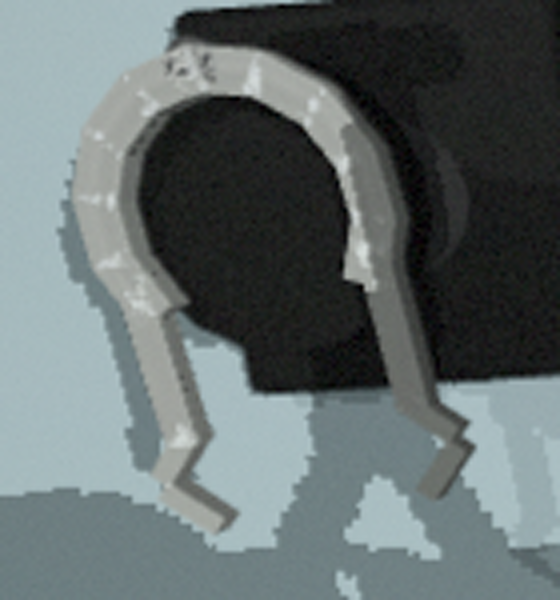

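```bash
python3 - <<'E' | tail -8
from m import *
q=lambda x,y:onz(c1,(30+x/4,50+y/4),76)[:2]
L=[q(203,433),q(226,520)];R=[q(395,402),q(420,490)];print(L,R)
l,rr=np.mean(L,0),np.mean(R,0); e=(l+rr)/2; C=np.array([601,209.2])
print('gap',np.linalg.norm(l-rr),'ears',e,'dist',np.linalg.norm(C-e),'yaw',np.degrees(np.arctan2(*(C-e)[::-1])),'yaw from gap',np.degrees(np.arctan2(*(l-rr)[::-1]))-90,
 'notchdir',[np.degrees(np.arctan2(*(a[0]-a[1])[::-1])) for a in (L,R)])
E
```

```text
102 (array([ 579.3, -266.4,   12.4]), np.float64(0.07318076808462104))
clip [  48   61   80  122 2311] [ 80.6 103.3]
seed [599.1 207.6]
outer (array([601.1, 209.6,  26.4]), np.float64(1.0405071719525165)) inner (array([600.8, 208.7,  19.2]), np.float64(0.7915348107408626))
ear [553.7 224.6  76. ]
ear [557.8 181.7  76. ]
[array([563.9, 225. ]), array([547.8, 225.1])] [array([565.6, 189.6]), array([549.4, 188.8])]
gap 35.92876685278145 ears [556.7 207.1] dist 44.392539409951056 yaw 2.6653352554528422 yaw from gap 2.602090375602046 notchdir [np.float64(-0.2457644129141646), np.float64(3.0564749828734943)]
```

```bash
python3 -m handwheel '[[0,0,0,-8.59],[-0.026,-0.04,0,-0.2],[-0.026,-0.04,0,0],[-0.0245,-0.04,0,0],[0,0,0.05,0],[0,0,0.04,0],[0,0,0.0215,0],[0,0,0,0],[0,0,0,0],[0,0,0,0]]'
python3 - <<'E'
from h import *
s=r.sense(); print(s['tool_pos'],s['tcp_rot'])
for n in ('scene','side'):
    im=r.snapshot(n)[:,:,::-1]; cv2.imwrite(f'pics/{n}6.png',im)
    c=cam(n); R=Ro.from_euler('xyz',s['tcp_rot'],degrees=True).as_matrix()
    p=proj(c,R@[115,0,-4]+s['tool_pos']); e=proj(c,[556.7,207.1,73]); print(n,p,e)
E
```

```text
time: 8.55
tool_pos: [441.9, 202.1, 92.0]
tcp_rot: [-179.9, -0.2, 2.5]
ft_force: [0.1, -0.5, -1.6]
finger_gap: 65.9
grip_force: 10.0
[441.93095297 202.11665047  91.9756252 ] [-179.94605074   -0.18335645    2.45666021]
scene (np.float64(386.35311698011503), np.float64(199.9598483953987)) (np.float64(385.07082535582157), np.float64(207.67274301906104))
side (np.float64(256.01639525400134), np.float64(171.42683954143274)) (np.float64(256.0616536139862), np.float64(178.8821580107075))
```

```bash
python3 -m handwheel '[[-0.0015,0,0,0],[0,0,0.01,0],[0,0,0.01,0],[0,0,0.01,0],[0,0,0,0],[0,0,0,0],[0,0,0,0]]'; python3 -c "
from bench import r
s=r.sense();print(s['tool_pos'],s['tcp_rot'],s['ft_force'],s['wrist_torque'])"
```

```text
time: 9.35
tool_pos: [438.8, 201.9, 59.9]
tcp_rot: [-180.0, -0.0, 2.5]
ft_force: [0.6, -0.4, -0.8]
finger_gap: 66.2
grip_force: 10.0
[438.80073805 201.9120183   59.90568483] [-1.79998037e+02 -6.90073016e-03  2.49997109e+00] [ 0.56914584 -0.41620574 -0.80514112] [-0.02858172  0.10485542  0.05085752]
```

```bash
python3 -m handwheel '[[0,0,-0.001,0],[0,0,-0.001,0],[0,0,-0.001,0],[0,0,0,0]]' 0.056 40; python3 -m handwheel '[[0,0,-0.0005,0],[0,0,-0.0007,0],[0,0,-0.0005,0],[0,0,0,0]]' 0.047;  python3 -m handwheel '[[0,0,-0.0005,0],[0,0,-0.0005,0],[0,0,-0.0003,0],[0,0,0,0]]' 0.038; python3 -m handwheel '[[0,0,-0.0005,0],[0,0,-0.0005,0],[0,0,-0.0003,0],[0,0,0,0],[0,0,0,0],[0,0,0,0],[0,0,0,0]]' 0.024
python3 - <<'E'
from h import *
for n in ('scene','side'): cv2.imwrite(f'pics/{n}7.png',r.snapshot(n)[:,:,::-1])
a=cv2.imread('pics/scene7.png')[160:250,320:440];b=cv2.imread('pics/side7.png')[140:230,200:320]
cv2.imwrite('pics/mos7.png',np.hstack([cv2.resize(x,(400,300),interpolation=cv2.INTER_CUBIC) for x in (a,b)]))
print(r.sense()['tool_pos'])
E
```

```text
time: 9.75
tool_pos: [438.9, 201.9, 63.2]
tcp_rot: [-180.0, -0.0, 2.5]
ft_force: [0.7, 0.1, -1.8]
finger_gap: 56.1
grip_force: 9.9
time: 10.15
tool_pos: [438.6, 201.8, 64.5]
tcp_rot: [-180.0, 0.0, 2.5]
ft_force: [-0.1, 0.6, -1.3]
finger_gap: 47.3
grip_force: 12.2
time: 10.55
tool_pos: [438.7, 201.8, 65.8]
tcp_rot: [180.0, -0.0, 2.5]
ft_force: [0.4, 0.6, -1.4]
finger_gap: 38.3
grip_force: 13.3
time: 11.25
tool_pos: [438.7, 201.8, 67.1]
tcp_rot: [180.0, 0.0, 2.5]
ft_force: [0.3, -0.1, -2.0]
finger_gap: 24.9
grip_force: 34.4
[438.64553043 201.84594134  67.08138935]
```

```bash
python3 -m handwheel '[[0,0,-0.003,0],[0,0,-0.005,0],[0,0,-0.01,0],[0,0,-0.015,0],[0,0,-0.02,0],[0,0,-0.02,0],[0,0,-0.01,0],[0,0,0,0],[0,0,0,0],[0,0,0,0]]'
python3 - <<'E'
from h import *
for n in ('scene','side'): cv2.imwrite(f'pics/{n}8.png',r.snapshot(n)[:,:,::-1])
a=cv2.imread('pics/scene8.png')[120:240,300:460];b=cv2.imread('pics/side8.png')[100:220,180:340]
cv2.imwrite('pics/mos8.png',np.vstack([np.hstack([cv2.resize(x,(400,300),interpolation=cv2.INTER_CUBIC) for x in (a,b)]),cv2.copyMakeBorder(cv2.imread('pics/mos7.png'),0,0,0,0,0)]))
print(r.sense()['tool_pos'])
E
```

```text
time: 12.35
tool_pos: [437.9, 201.6, 148.9]
tcp_rot: [180.0, 0.1, 2.5]
ft_force: [0.0, -0.6, -2.1]
finger_gap: 24.7
grip_force: 34.4
[437.92252351 201.58201453 148.89654013]
```

View pics/mos8.png

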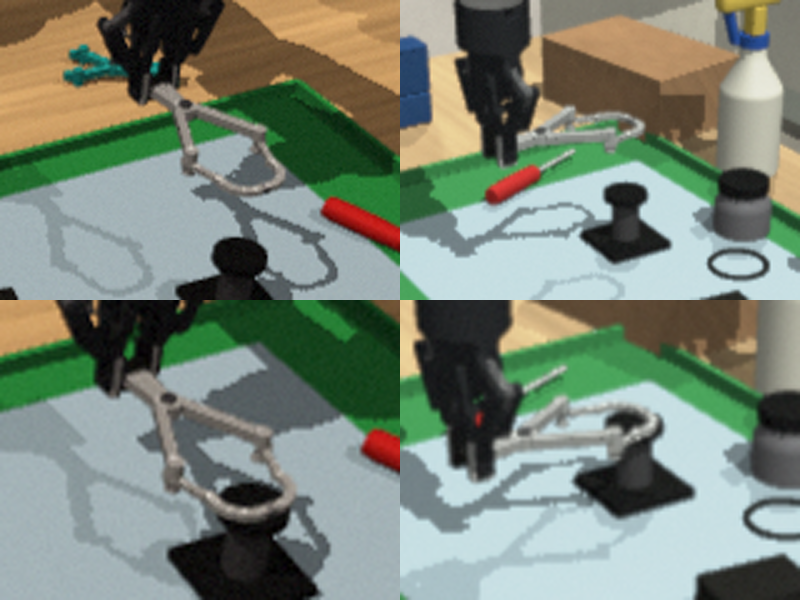

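The clip is carried spread on both pins, clear of the pedestal. Top crops: the two pins hold the ears, the ring is open, and the pedestal below is empty. Moving over the damper now.

```bash
python3 -m handwheel '[[-0.002,0.01,0,0],[-0.002,0.025,0,0],[-0.002,0.035,0,0],[-0.002,0.04,0,0],[-0.002,0.04,0,0],[-0.002,0.04,0,0],[-0.002,0.04,0,0],[-0.002,0.04,0,0],[-0.002,0.04,0,0],[-0.002,0.04,0,0]]'
python3 -m handwheel '[[0,0.04,0,0],[0,0.035,0,0],[0,0.025,0,0],[0,0.014,0,0],[0,0.0074,0,0],[0,0,0,0],[0,0,0,0],[0,0,0,0],[0,0,0,0],[0,0,0,0]]'
python3 - <<'E'
from h import *
im,c,s=shot('w9'); print(s['tool_pos'],s['tcp_rot'],s['joint_pos'])
print(proj(c,[579.5,-264,106]),proj(c,[579.5,-264,70]))
E
```

```text
time: 13.45
tool_pos: [433.0, -150.7, 149.8]
tcp_rot: [180.0, 0.0, 2.5]
ft_force: [1.1, 0.6, -1.3]
finger_gap: 25.0
grip_force: 34.4
time: 14.45
tool_pos: [439.4, -269.4, 150.2]
tcp_rot: [180.0, -0.0, 2.6]
ft_force: [0.1, -0.5, -1.7]
finger_gap: 24.8
grip_force: 34.4
[ 439.40393258 -269.4031791   150.19309008] [ 1.79996916e+02 -7.20715741e-03  2.55021642e+00] [-3.72154976e+01 -2.61290167e+00  1.04235057e+02  2.28666616e-03
  7.83703327e+01  5.02338254e+01]
(np.float64(283.5278549643917), np.float64(-75.85039492130355)) (np.float64(283.0205309827118), np.float64(-46.6145851276913))
```

```bash
python3 -m handwheel '[[-0.0008,0.0008,0.01,0],[0,0,0.015,0],[0,0,0.01,0],[0,0,0.005,0],[0,0,0,0],[0,0,0,0],[0,0,0,0]]'
python3 -m handwheel '[[0,0,0.004,0],[0,0,0.004,0],[0,0,0.004,0],[0,0,0.004,0],[0,0,0,0],[0,0,0,0]]'
python3 - <<'E'
from h import *
s=r.sense(); print(s['tool_pos'],s['ft_force'],s['wrist_torque'])
for n in ('scene','side'): cv2.imwrite(f'pics/{n}10.png',r.snapshot(n)[:,:,::-1])
E
```

```text
time: 15.2
tool_pos: [438.9, -271.1, 110.7]
tcp_rot: [180.0, -0.0, 2.5]
ft_force: [-0.4, -0.3, -1.3]
finger_gap: 24.8
grip_force: 34.4
time: 15.8
tool_pos: [438.4, -270.7, 93.9]
tcp_rot: [-180.0, 0.0, 2.5]
ft_force: [-0.2, -0.4, -1.7]
finger_gap: 24.8
grip_force: 34.4
[ 438.35255854 -270.70795348   93.87298575] [-0.20602855 -0.42389841 -1.68426452] [-0.01181546  0.12523446  0.01677411]
```

```bash
python3 -m handwheel '[[0,0,0.005,0],[0,0,0.005,0],[0,0,0.005,0],[0,0,0,0],[0,0,0,0]]'
python3 -m handwheel '[[0,0,0.001,0],[0,0,0.001,0],[0,0,0,0],[0,0,0,0]]'
python3 -m handwheel '[[0,0,0.001,0],[0,0,0.001,0],[0,0,0,0],[0,0,0,0]]'
```

```text
time: 16.4
tool_pos: [438.3, -270.7, 78.9]
tcp_rot: [-180.0, 0.0, 2.5]
ft_force: [0.2, -0.6, -1.9]
finger_gap: 24.9
grip_force: 34.4
time: 16.8
tool_pos: [438.7, -270.9, 77.3]
tcp_rot: [180.0, -0.0, 2.5]
ft_force: [-0.1, -0.5, -0.8]
finger_gap: 25.0
grip_force: 34.5
time: 17.2
tool_pos: [438.6, -270.9, 75.3]
tcp_rot: [180.0, -0.0, 2.5]
ft_force: [0.9, 0.2, 1.0]
finger_gap: 24.8
grip_force: 34.6
```

```bash
python3 -m handwheel '[[0,0,0.001,0],[0,0,0,0],[0,0,0,0]]'
```

```text
time: 17.5
tool_pos: [438.6, -270.9, 74.2]
tcp_rot: [180.0, -0.0, 2.5]
ft_force: [0.5, -0.8, 2.4]
finger_gap: 24.5
grip_force: 34.6
```

```bash
python3 -m handwheel '[[0,0,-0.0028,0],[0,0,0,0],[0,0,0,0],[0,0,0,0]]'
python3 -m handwheel '[[-0.003,0,0,0],[-0.003,0,0,0],[-0.003,0,0,0],[0,0,0,0],[0,0,0,0],[0,0,0,0]]'
python3 -m handwheel '[[-0.001,0,0,0],[0,0,0,0],[0,0,0,0]]'
python3 -m handwheel '[[-0.001,0,0,0],[0,0,0,0],[0,0,0,0]]'
```

```text
time: 17.9
tool_pos: [438.4, -270.7, 76.7]
tcp_rot: [-180.0, 0.0, 2.5]
ft_force: [0.2, -0.4, -0.5]
finger_gap: 24.6
grip_force: 34.5
time: 18.5
tool_pos: [429.4, -271.2, 76.9]
tcp_rot: [180.0, 0.0, 2.5]
ft_force: [-0.3, -0.4, 0.1]
finger_gap: 25.1
grip_force: 34.5
time: 18.8
tool_pos: [428.5, -271.2, 76.9]
tcp_rot: [-180.0, 0.0, 2.5]
ft_force: [0.2, -1.0, -0.5]
finger_gap: 24.7
grip_force: 34.5
time: 19.1
tool_pos: [427.4, -271.3, 76.9]
tcp_rot: [-180.0, 0.0, 2.5]
ft_force: [-0.3, 0.1, -0.7]
finger_gap: 24.7
grip_force: 34.5
```

```bash
python3 -m handwheel '[[-0.001,0,-0.001,0],[0,0,0,0],[0,0,0,0]]'
python3 -m handwheel '[[-0.001,0,0,0],[0,0,0,0],[0,0,0,0]]'
python3 -m handwheel '[[-0.001,0,0,0],[0,0,0,0],[0,0,0,0],[0,0,0,0]]'
```

```text
time: 19.4
tool_pos: [426.7, -271.4, 78.0]
tcp_rot: [180.0, -0.0, 2.5]
ft_force: [1.5, -1.0, -0.9]
finger_gap: 24.8
grip_force: 34.5
time: 19.7
tool_pos: [426.5, -271.5, 78.3]
tcp_rot: [180.0, -0.1, 2.5]
ft_force: [6.4, 0.4, -1.9]
finger_gap: 24.7
grip_force: 34.8
time: 20.1
tool_pos: [426.4, -271.7, 78.7]
tcp_rot: [179.9, -0.2, 2.5]
ft_force: [10.4, 0.3, -2.8]
finger_gap: 24.4
grip_force: 34.9
```

```bash
python3 -m handwheel '[[0.001,0,0,0],[0,0,0.0004,0],[0,0,0.0005,0],[0,0,0.0004,0],[0,0,0,0]]' 0.038; python3 -m handwheel '[[0,0,0.0005,0],[0,0,0.0005,0],[0,0,0.0003,0],[0,0,0,0]]' 0.047; python3 -m handwheel '[[0,0,0.0005,0],[0,0,0.0007,0],[0,0,0.0005,0],[0,0,0,0]]' 0.056; python3 -m handwheel '[[0,0,0.0007,0],[0,0,0.0008,0],[0,0,0.0007,0],[0,0,0,0],[0,0,0,0]]' 0.066 20
```

```text
time: 20.6
tool_pos: [425.2, -271.3, 76.4]
tcp_rot: [-180.0, 0.0, 2.5]
ft_force: [-0.8, -0.7, -1.4]
finger_gap: 38.4
grip_force: 12.9
time: 21.0
tool_pos: [425.3, -271.2, 75.2]
tcp_rot: [-180.0, 0.0, 2.5]
ft_force: [-0.7, 0.3, -1.5]
finger_gap: 47.2
grip_force: 11.5
time: 21.4
tool_pos: [425.5, -271.5, 73.6]
tcp_rot: [180.0, -0.0, 2.5]
ft_force: [-0.2, 0.7, -1.3]
finger_gap: 55.8
grip_force: 9.9
time: 21.9
tool_pos: [425.5, -271.4, 71.4]
tcp_rot: [-180.0, 0.0, 2.5]
ft_force: [-0.2, -0.1, -0.7]
finger_gap: 65.9
grip_force: 9.9
```

```bash
python3 -m handwheel '[[0,0,-0.003,0],[0,0,-0.004,0],[0,0,-0.006,0],[0,0,0,0]]'; python3 -m handwheel '[[0,0,-0.02,0],[0,0,-0.04,0],[0,0,-0.04,0],[0,0,-0.03,0],[0,0,0,0]]'
python3 -m handwheel '[[0.02,-0.03,0,0],[0.02,-0.04,0,0],[0.02,-0.04,0,8.59],[0.01,-0.02,0,0],[0,0,0,0],[0,0,0,0],[0,0,0,0]]'
python3 - <<'E'
from h import *
np.set_printoptions(precision=1,suppress=True)
im,c,s=shot('w11'); print(s['tool_pos'],s['tcp_rot'])
print('damper top,seat px',proj(c,[579.5,-264,107]),proj(c,[579.5,-264,71]),'ears',proj(c,[535.5,-266,77]))
hb=im[:,:,0].astype(int)-im[:,:,2]; g=im.max(2)
u=int(proj(c,[535.5,-266,77])[0])
E
```

```text
time: 22.3
tool_pos: [426.2, -272.0, 85.8]
tcp_rot: [179.9, -0.1, 2.5]
ft_force: [0.7, -0.3, -1.9]
finger_gap: 65.8
grip_force: 9.9
time: 22.8
tool_pos: [427.9, -273.3, 220.5]
tcp_rot: [179.6, -0.4, 2.5]
ft_force: [0.5, -1.3, -1.0]
finger_gap: 66.4
grip_force: 9.9
time: 23.5
tool_pos: [490.6, -143.9, 213.8]
tcp_rot: [180.0, 0.1, -5.4]
ft_force: [0.5, 0.6, -1.4]
finger_gap: 66.0
grip_force: 10.0
[ 490.6 -143.9  213.8] [180.    0.1  -5.4]
damper top,seat px (np.float64(463.15344754115563), np.float64(43.81734171582073)) (np.float64(439.41641224309785), np.float64(49.5165186531751)) ears (np.float64(443.80495430028117), np.float64(113.85755092321047))
```

Run:
```python
from h import *
c=cam('wrist',[490.6,-143.9,213.8],[180,.1,-5.4]); g=cv2.cvtColor(cv2.imread('pics/w11.png'),cv2.COLOR_BGR2GRAY)
# rows: x from 640 down to 520; cols: y from -205 (left) to -325
for x in range(612,519,-3):
    row=''
    for y in np.arange(-208,-322,-2.0):
        u,v=proj(c,[x,y,77]); 
        row+=' .:-=+*#%@'[min(9,int(g[int(v),int(u)])//24)] if 0<=v<420 and 0<=u<560 else '?'
    print(x,row)
```

```text
612 +===+==#########?????????????????????????????????????????
609 +====#################=+*=:--=*??????????????????????????
606 ====*##############==****--==+******###########??????????
603 ===+############+==********-=::::::::+###################
600 ==-############==*=====*..:::.::::::::::#################
597 ==*##########=========-....:..:------::-:*#############+=
594 =-##########+==-====-.......::--=*****=--::###########+==
591 =+#######++==+-=====:.......---*********---=#########====
588 -########+=++=-====-.......--=******#****=::#########====
585 -#######*++===-====........--#*******#****--:########+===
582 -#######+=+===-===-.......---*********##**=::########+===
579 -#######+===+=-====.......:--*#********#**--:########*===
576 -######+======-====........--*##*******##*-::########+===
573 -#######+==+==-====........:--*#*********--:#########====
570 -*######+++===+--===........:---*******---:=#########+===
567 -+#######+==+===:==== ........----------::=*#########====
564 --#########===++:==-=-..:........:::--:::-**########+====
561 --=#########++==:==-==--..............::****########=====
558 =--###########==:=====+=-==::......:-::*****#######+=====
555 +=--##########==-***#####**********---:****#######+======
552 +=--=#########==-***######*********---:***########-======
549 +++---########+=-***#######*********--:*%*#######--======
546 ++==---#######==-**%#########*#*****---:***#####--=======
543 ++=+=---######==-**#*################+==:***##*----======
540 =====----*#**==-***###################+==--##**+---======
537 ++=+=+-----+*-+++*####################+--+******=-=======
534 ===++++--------:**##################+=--*********========
531 #++=++==---===*--+**################++*-**********+======
528 ##########==*+****=+**###########***************###+=====
525 ##########**************************************####*====
522 #############*********************************########*==
```

Run:
```python
from h import *
for f in ('w3','w5','w11'):
    g=cv2.cvtColor(cv2.imread(f'pics/{f}.png'),cv2.COLOR_BGR2GRAY)
    m=(g<110).astype(np.uint8)[120:300,200:360]; n,l,st,ce=cv2.connectedComponentsWithStats(m)
    print(f,[(st[i].tolist(),(ce[i]+[200,120]).round(1).tolist()) for i in range(1,n) if 500<st[i][4]<2500])
p=r.sense()['tool_pos'];a=np.radians(-5.4)
d=np.array([501,-18.4])-p[:2]; print(p,d@[np.cos(a),np.sin(a)],d@[np.sin(a),-np.cos(a)])
```

```text
w3 [([25, 0, 25, 63, 653], [236.2, 139.2]), ([73, 0, 18, 46, 746], [281.4, 141.3]), ([56, 61, 44, 40, 1388], [278.1, 199.8]), ([0, 89, 49, 91, 929], [219.0, 274.7]), ([90, 90, 70, 90, 653], [337.7, 273.5])]
w5 [([25, 0, 25, 63, 681], [236.1, 139.6]), ([73, 0, 18, 46, 767], [281.4, 141.5]), ([58, 61, 42, 39, 1317], [278.9, 200.2]), ([0, 89, 49, 91, 931], [218.7, 274.5]), ([91, 90, 69, 90, 703], [337.8, 274.8])]
w11 [([57, 61, 43, 39, 1311], [278.7, 200.0]), ([0, 90, 49, 90, 891], [218.3, 276.7]), ([114, 90, 46, 90, 516], [344.2, 282.7])]
[ 490.58758493 -144.08232604  214.00326625] -1.4615473100057201 -126.10443824775797
```

```bash
python3 -m handwheel '[[-0.0015,-0.042,0,0],[0,-0.042,0,0],[0,-0.042,0,0.9],[0,0,0,0],[0,0,0.05,0],[0,0,0.05,0],[0,0,0.04,0],[0,0,0.02,0],[0,0,0,0],[0,0,0,0]]'
python3 -c "
from bench import r
s=r.sense();print(s['tool_pos'],s['tcp_rot'],s['ft_force'])"
```

```text
time: 24.55
tool_pos: [501.6, -18.7, 54.9]
tcp_rot: [180.0, 0.0, -6.4]
ft_force: [0.9, 1.0, -1.1]
finger_gap: 65.9
grip_force: 10.0
[501.62980332 -18.73620043  54.91134744] [ 1.79988031e+02  7.46104335e-03 -6.37774059e+00] [ 0.89609884  0.96620048 -1.10712358]
```

```bash
python3 -m handwheel '[[0,0,0.01,0],[0,0,0.01,0],[0,0,0.007,0],[0,0,0,0],[0,0,0,0]]'
python3 -m handwheel '[[0,0,0.002,0],[0,0,0.001,0],[0,0,0,0],[0,0,0,0]]'
```

```text
time: 25.05
tool_pos: [501.4, -17.5, 27.3]
tcp_rot: [-180.0, 0.0, -6.3]
ft_force: [0.6, 0.2, -1.2]
finger_gap: 65.8
grip_force: 10.0
time: 25.45
tool_pos: [501.6, -17.6, 24.5]
tcp_rot: [180.0, -0.0, -6.3]
ft_force: [0.1, 0.0, -1.5]
finger_gap: 66.1
grip_force: 10.0
```

```bash
python3 -m handwheel '[[0,0,0.001,0],[0,0,0,0],[0,0,0,0]]'
python3 -m handwheel '[[0,0,0.001,0],[0,0,0,0],[0,0,0,0]]'
```

```text
time: 25.75
tool_pos: [501.7, -17.6, 23.5]
tcp_rot: [-180.0, -0.0, -6.3]
ft_force: [0.5, 0.2, -0.3]
finger_gap: 66.0
grip_force: 9.8
time: 26.05
tool_pos: [501.7, -17.6, 22.8]
tcp_rot: [180.0, -0.0, -6.3]
ft_force: [-2.2, 0.8, 5.1]
finger_gap: 66.0
grip_force: 10.5
```

```bash
python3 -m handwheel '[[0,0,0,0],[0,0,0,0],[0,0,0,0],[0,0,0,0],[0,0,0,0],[0,0,0,0],[0,0,0,0],[0,0,0,0]]' 0.0854
python3 -m handwheel '[[0,0,-0.01,0],[0,0,-0.02,0],[0,0,-0.04,0],[0,0,-0.05,0],[0,0,-0.05,0],[0,0,-0.04,0],[0,0,0,0],[0,0,0,0],[0,0,0,0]]'
python3 - <<'E'
from h import *
np.set_printoptions(precision=1,suppress=True)
im,c,s=shot('w12'); print(s['tool_pos'],s['tcp_rot'])
m=(im.max(2)<60).astype(np.uint8); n,l,st,ce=cv2.connectedComponentsWithStats(m)
for i in range(1,n):
    x,y,w,h,a=st[i]
    if 130<y<230 and 200<x<360 and a>60: print(st[i],onz(c,ce[i],49))
print(proj(c,[541,-22.5,52]), [im[int(v),int(u)].tolist() for u,v in (proj(c,[570,-21,52]),proj(c,[570,-31,52]))])
E
```

```text
time: 26.85
tool_pos: [501.5, -17.6, 22.4]
tcp_rot: [180.0, -0.0, -6.3]
ft_force: [0.4, 0.6, -0.7]
finger_gap: 85.2
grip_force: 0.0
time: 27.75
tool_pos: [500.8, -17.5, 231.2]
tcp_rot: [-180.0, 0.1, -6.3]
ft_force: [-0.1, -0.3, -0.5]
finger_gap: 85.4
grip_force: 0.0
[500.8 -17.5 231.2] [-180.     0.1   -6.3]
[272 143  18  10 119] [525.5 -20.   49. ]
[243 166  14  29 258] [500.1  10.1  49. ]
[306 166  14  28 264] [494.5 -44.   49. ]
(np.float64(281.67280415150634), np.float64(129.61126215053173)) [[134, 138, 135], [133, 136, 133]]
```

The pliers are back where they started. One more numeric check of the clip from straight above.

```bash
python3 -m handwheel '[[0.005,0.05,0,0],[0,0.05,0,0],[0,0.05,0,0],[0,0.05,0,0],[0,0.045,0,0],[0,0,0,0],[0,0,0,0],[0,0,0,0]]'
python3 - <<'E'
from h import *
im,c,s=shot('w13'); print(s['tool_pos'],s['tcp_rot'])
g=cv2.cvtColor(im,cv2.COLOR_BGR2GRAY)
print('    ',np.arange(-222,-310,-10))
for x in range(620,521,-3):
    print(x,''.join(' .:-=+*#%@'[min(9,int(g[int(v),int(u)])//24)] if 0<=v<420 and 0<=u<560 else '?' for y in np.arange(-220,-310,-1.25) for u,v in [proj(c,[x,y,77])]))
E
```

```text
time: 28.6
tool_pos: [479.2, -260.3, 231.1]
tcp_rot: [-179.9, 0.1, -6.3]
ft_force: [-0.2, -0.1, 0.2]
finger_gap: 85.5
grip_force: 0.0
[ 479.21814629 -260.26747502  231.10536757] [-1.79909035e+02  1.14679744e-01 -6.28114255e+00]
     [-222 -232 -242 -252 -262 -272 -282 -292 -302]
620 ????????????????????????????????????????????????????????????????????????
617 *****???????????????????????????????????????????????????????????????????
614 *+=************************?????????????????????????????????????????????
611 =***************************+=--=--+*************???????????????????????
608 ****************************+=--+=::+*+++++***************************??
605 *******************+=++**+**++-:-::.:+++++**++**************************
602 *****************==+***+::........:....:::::++**+***********************
599 **************==++=--:.....::::::::::::::::::::+***++*******************
596 ************====---:....::::::--=+**--:::::::::::-**+*******************
593 ********=======---....::::-++***+****+***-:::::::::+*+******************
590 ******+=======--:....:::-+**+++********++**:::
[... 1020 characters left out ...]
*****+*
548 =*************===++++++***************+++++**++=+--+*#*#++***********+++
545 ==+**********====++*#*+********************+++++*----++*++*********+*+**
542 =====*********=++++++++++*************************+**=--+++**+**+++*++*+
539 =======+***+==+++++++*******************************+==-=++++++*+*+***+*
536 =========-=*===++=*+******************************+==-+++++++*+++****++*
533 =============-=+++++=****************************====**++*++**+****+*++*
530 ========++======-++++*=***************************+**++*+*+++**++**+*+++
527 *************+++====+==+++=**++*+*******++=+++++++*+****+*+**++**+++*+*+
524 ***************************+++*++++++++++++*++*++++++++***++*++++++++*++
```

```bash
python3 -c "
from bench import r
print(r.hand_in())"
```

```text
the job is handed in; nothing more can be done
None
```

The job is handed in at about 29 s of the 67 s allowed: by my camera measurements the clip is closed in the damper's groove and the pliers lie back on the foam where they started; hand-in returned no verdict.

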